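Lay out a power-supply kit on its base board

TASK

Lay out this kit on the plywood base board, in this order: stand the transformer midway between the power module and the terminal strip; set the heat sink, fins up, squarely on top of the power module; stand the capacitor can straight behind the transformer (on the side away from the robot) with a gap of about 5 cm; stand the relay straight to the left of the can, also with a gap of about 5 cm. Left and behind go along the board's edges as the robot sees them, and the transformer, heat sink and relay stand with their long sides parallel to the board's long edge; do not disturb the solder reel and the flux tin, and leave everything upright and released.

Things in the scene. Friction and masses are not known exactly. Their poses are not given: they have to be found in the camera images.
- board: Bare plywood base board lying on the table, fixed: 240 mm deep (x) by 300 mm wide (y, its long edge), 12 mm thick. Origin: centre of its underside, on the table. x points to the back (away from the robot), y to the left; turned by up to about 15 degrees.
- module: Power module screwed to the board: flat black block with a bare aluminium top plate, 44 mm (x) by 60 mm (y) by 14 mm high, standing on the board (its top is 26 mm above the table). Origin: centre of its underside; axes parallel to the board's. It sits at the left or the right of the board's front half, 170 mm centre to centre from the terminal strip, the two in one line parallel to the board's long edge.
- terminal: Terminal strip screwed to the board: narrow black bar with a row of five brass screws, 22 mm (x) by 60 mm (y) by 22 mm high. Origin: centre of its underside, on the board; axes parallel to the board's. It sits at the other end of the line from the power module.
- transformer_center (a point): Transformer, loose, about 300 g: dark laminated steel core 26 mm (x) by 54 mm (y) by 42 mm high, with a copper winding with a paper band round it, 32 mm long (y), standing out of the core at both sides to 44 mm over all in x (winding from 6 to 36 mm above its underside). This point is its centre, 21 mm above its underside; y runs along its long side, z up.
- heatsink_center (a point): Heat sink, loose, about 90 g: bare aluminium, 44 mm (x) by 60 mm (y) by 30 mm high, 6 mm base with six upright fins running along y (the outer fins form flat sides 44 mm apart). This point is its centre, 15 mm above its underside; z up, fins up.
- can_center (a point): Electrolytic capacitor can, loose, about 60 g: upright black cylinder with a silver top, 32 mm diameter, 45 mm high. This point is its centre, 22.5 mm above its underside; z up along its axis.
- relay_center (a point): Relay, loose, about 45 g: plain white upright block with a black foot, 24 mm (x) by 36 mm (y) by 36 mm high. This point is its centre, 18 mm above its underside; y runs along its long side, z up.
- reel_center (a point): Solder reel standing on end among the parts, to be left alone: grey flanges 52 mm diameter, 38 mm high, wound with silver solder. This point is its centre, 19 mm above the table.
- tin_center (a point): Flux tin among the parts, to be left alone: low brass-coloured round tin, 49 mm diameter, 18 mm high. This point is its centre, 9 mm above the table. The four loose parts, the reel and the tin stand directly on the table to the right of the board, about 12 cm apart, in shuffled places, each turned by up to about 30 degrees (x then roughly away from the robot).

How it is judged:
By the outcome, as a careful person would: the job done as asked, in the order asked, and still so for the second after the job is handed in, with the robot touching nothing.
It also fails if it takes over 112 s, if anything falls off the work surface, if the arm or the gripper's body presses on something with over 40 N, if the wrist force passes 120 N, or if a joint passes its speed limit or range.

ROBOT

A 6-joint arm with a two-finger parallel gripper is mounted at the origin on the work surface. World frame = base frame: x ahead of the robot, y to its left, z up, the work surface at z = 0. Lengths are in m, angles in degrees, forces in N, time in s.
With the tool pointing down it reaches from about 0.325 to 0.9 m from the base axis. Payload 3.5 kg.
Tool frame: the origin (TCP) lies where the fingers leave the gripper's body, on its centre line; the fingertips stand 73 mm ahead of it and the grasp point (between the pads) lies 54 mm ahead of it; z points along the fingers, y is the line along which they close (so a half turn about z gives the same grasp; the last joint's range is limited). The gripper opens to 85 mm and grips with 20 to 120 N. Pads are 22 mm wide; open, the fingers measure 114 mm over their backs; the gripper's body (76 mm by 85 mm) begins 54 mm behind the grasp point. The pads swing forward as they close: fully open they stand 13 mm farther back than shut.
Start: joints at [-81.498, 15.837, -1.513, 72.651, 0, 84.076], TCP at [0.156, -0.605, 0.304] pointing down, gripper open.
Joint ranges: [-178.77, 178.77], [-48.84, 107.48], [-61.69, 71.31], [-111.58, 123.2], [-90, 87.43], [-180, 180]. Speed limits (degrees/s): [147.25, 147.25, 180, 180, 180, 180].

INTERFACE

Orientations are given as a 3x3 rotation matrix whose columns are the frame's x, y, z axes.
In Python, from plant import manip gives the robot as it stands. Calls block until the motion is done:
- manip.reach(position, orientation): joint-space move of the TCP to a pose.
- manip.move_l(position, frame=None, feed=0.15, guard=None): straight line of the TCP; frame=None keeps the orientation; feed is the mean speed in m/s. With guard (N) it stops when the force on the tool has changed by that much, and returns True; else False.
- manip.goto_joints(angles): joint-space move.
- manip.let_go() and manip.grasp(grip_force=None): open the fingers fully, or close them until they stop; grip_force is the grip in N (None keeps the last).
- manip.dwell(seconds).
- manip.solve_ik(position, orientation): joint angles nearest the present ones, or None.
- manip.camera(name): name is "side" or "top"; returns a dict with "image" (384x512x3 uint8, red, green, blue), "vertical_fov" (degrees; the focal length in pixels is half the picture's height over the tangent of half this angle, whatever the lens; pixels are square), "cx", "cy" (the principal point, pixels), "pose" (4x4, takes a point from camera to world coordinates). Camera axes: x right, y up, looking along -z (the intrinsics and any distortion apply to the point x, -y, -z); pixel columns grow to the right and rows downward; lengths in m; the calibration is good to about 2 mm. A picture is of the moment at which its call begins. There is no depth.
A pose or a line that the arm cannot do raises manip.IKError and nothing moves.
- manip.close_job(): hands the job in; it is judged then, once.
Readings, each from a call of its own:
- manip.current_time(): time.
- manip.current_joint_positions(): joint angles.
- manip.current_joint_vel(): joint speeds.
- manip.current_effort(): joint torques, N m.
- manip.current_ee_pos(): TCP position.
- manip.current_tool_rot(): TCP orientation.
- manip.current_contact_force(): force on the tool from outside, world axes, zero at the start.
- manip.current_moment(): the same for the moment, N m.
- manip.current_finger_gap(): opening from 0.0 (shut) to 1.0 (fully open).
- manip.current_gripper_force(): force on a finger pad.
Only numpy, scipy, OpenCV 4.12 (cv2) and the standard library are available. Lean on these libraries where they do the work, as an engineer would, in place of code of your own. Each camera call takes 0.05 s, during which the arm holds its last target. There are 200 camera calls.

## Working session

There is one attempt and no reset: what is moved stays moved. The work goes in short steps, each a Python script; the robot and the scene stay as the last script left them, time stands still between calls to the robot, and variables do not carry over. Pictures are saved under pics/ and viewed, at most 14 in all, crops included, and the job is handed in when it is done.

```bash
ls; mkdir -p pics; python3 - <<'E'
from plant import manip
import cv2,pickle
d={}
for n in("side","top"):
    c=manip.camera(n);d[n]=c
    print({k:v for k,v in c.items() if k!="image"})
    cv2.imwrite(f"pics/{n}0.png",cv2.resize(c["image"][:,:,::-1],None,fx=1.5625,fy=1.5625,interpolation=cv2.INTER_CUBIC))
pickle.dump(d,open("cams0.pkl","wb"))
print(manip.current_time(),manip.current_tool_rot())
E
```

```text
pics
{'vertical_fov': 46.85594466918643, 'cx': 257.05227025347796, 'cy': 183.5815012029892, 'pose': array([[ 0.99563885,  0.05232119, -0.07723838,  0.40527767],
       [-0.09210989,  0.6826647 , -0.72490322, -0.86474882],
       [ 0.01480012,  0.72885623,  0.68450679,  0.84118898],
       [ 0.        ,  0.        ,  0.        ,  1.        ]])}
{'vertical_fov': 43.96084375885231, 'cx': 259.59450740791664, 'cy': 196.68179265309874, 'pose': array([[-9.79226837e-03,  9.95598337e-01, -9.32097838e-02,
         4.05700625e-01],
       [-9.99952027e-01, -9.77134513e-03,  6.80868947e-04,
        -3.64516384e-02],
       [-2.32912975e-04,  9.32119795e-02,  9.95646259e-01,
         1.07839344e+00],
       [ 0.00000000e+00,  0.00000000e+00,  0.00000000e+00,
         1.00000000e+00]])}
0.1 [[ 9.68473779e-01  2.49115335e-01 -3.00592516e-04]
 [ 2.49115428e-01 -9.68471715e-01  2.01042338e-03]
 [ 2.09711945e-04 -2.02192456e-03 -9.99997934e-01]]
```

View pics/top0.png

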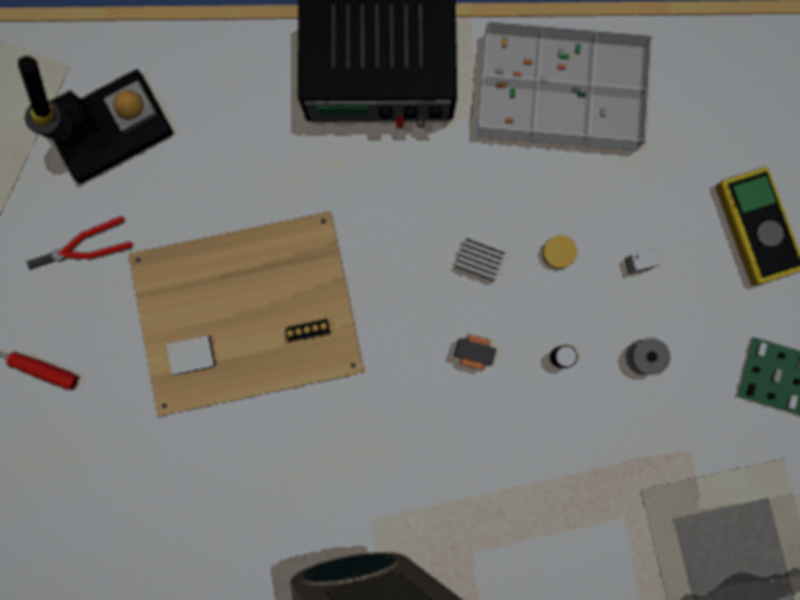

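View pics/side0.png

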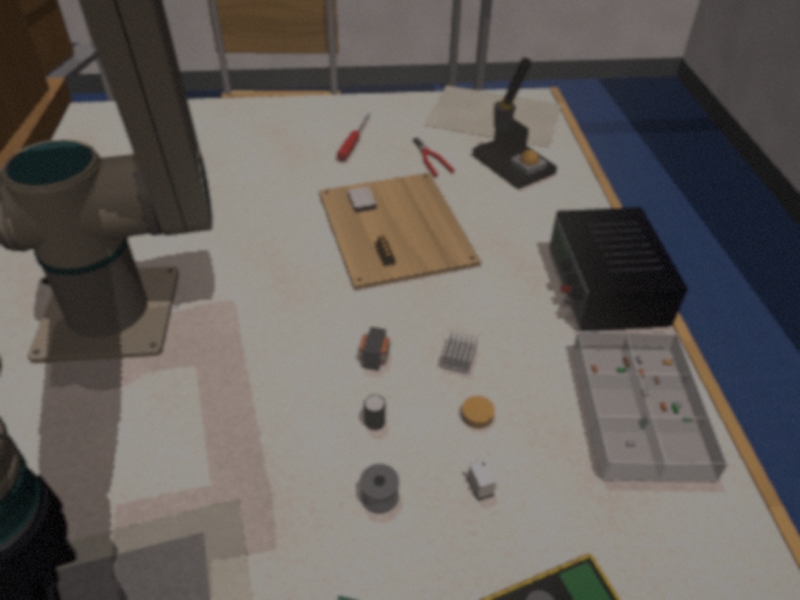

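Top view: the board is at about (245,313), the module front-left at (190,355) and the terminal at (307,330). Heat sink (480,259), tin (560,252), relay (642,260), transformer (475,352), can (565,356), reel (649,357). The side view agrees. I'll enlarge both areas.

```bash
python3 - <<'E'
import cv2,pickle
d=pickle.load(open("cams0.pkl","rb"))
def crop(n,x,y,w,h,s,o):
    im=d[n]["image"][y:y+h,x:x+w,::-1]
    im=cv2.resize(im,None,fx=s,fy=s,interpolation=cv2.INTER_CUBIC)
    im=cv2.convertScaleAbs(im,alpha=1.4)
    for i in range(0,w,10): cv2.line(im,(i*s,0),(i*s,8 if i%50 else 20),(0,0,255),1)
    for i in range(0,h,10): cv2.line(im,(0,i*s),(8 if i%50 else 20,i*s),(0,0,255),1)
    cv2.imwrite(f"pics/{o}.png",im)
crop("top",80,130,160,140,4,"b1")
crop("top",280,145,160,110,5,"p1")
crop("side",220,205,110,120,5,"s1")
E
```

```text
(no output)
```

View pics/b1.png

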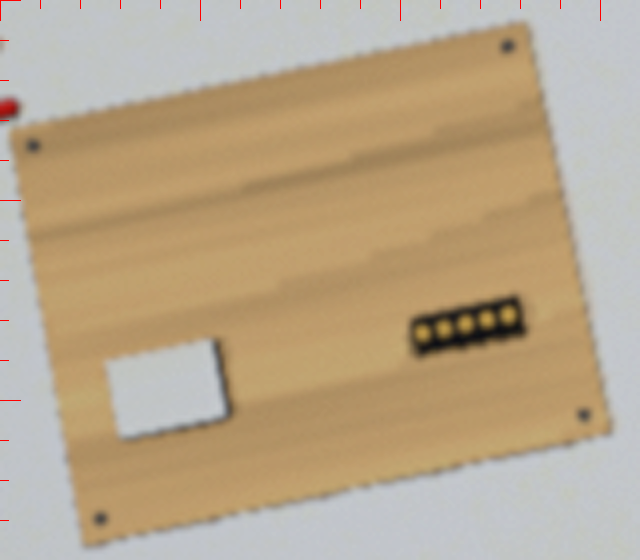

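View pics/p1.png

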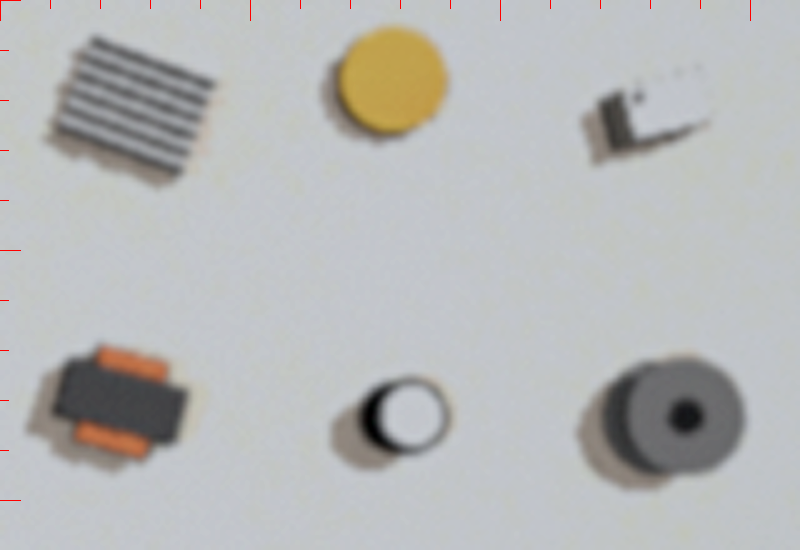

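View pics/s1.png

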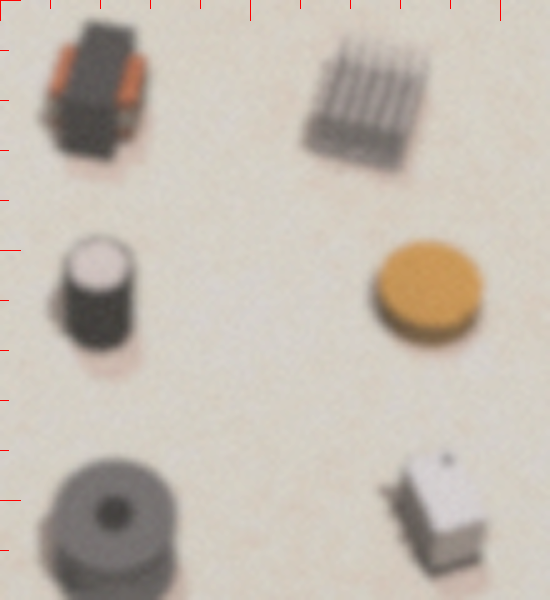

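Board corners in the crop are (11,128), (527,22), (611,432) and (84,546). Module plate corners are (106,360), (215,340), (228,417) and (121,438), and the terminal's screws run from (423,333) to (509,315). In the parts crop I read the can top at (411,416) and the reel at (685,417), plus the corners of the heat sink, relay and transformer. Next I'll fit their poses.

```bash
cat > geo.py <<'E'
import numpy as np,pickle
from scipy.optimize import least_squares
def ray(c,uv,z):
    f=192/np.tan(np.radians(c["vertical_fov"]/2));P=c["pose"]
    d=P[:3,:3]@[(uv[0]-c["cx"])/f,-(uv[1]-c["cy"])/f,-1]
    o=P[:3,3];return (o+d*(z-o[2])/d[2])[:2]
def proj(c,p):
    f=192/np.tan(np.radians(c["vertical_fov"]/2));P=c["pose"]
    q=P[:3,:3].T@(np.asarray(p)-P[:3,3]);return np.array([c["cx"]-f*q[0]/q[2],c["cy"]+f*q[1]/q[2]])
def uncrop(p,off,s): return (np.array(p)+.5)/s-.5+off
R2=lambda a:np.array([[np.cos(a),-np.sin(a)],[np.sin(a),np.cos(a)]])
def fit(pts,model,name):
    """pts measured world xy, model local xy"""
    pts=np.array(pts);model=np.array(model)
    r=least_squares(lambda q:(pts-(model@R2(q[2]).T+q[:2])).ravel(),[*pts.mean(0),0])
    print(name,np.round(r.x[:2],4),"yaw",round(np.degrees(r.x[2]),1),"res mm",np.round(np.linalg.norm(r.fun.reshape(-1,2),axis=1)*1e3,1));return r.x
def box(x,y): return np.array([[x,y],[x,-y],[-x,-y],[-x,y]])/2   # BL,BR,FR,FL
E
python3 - <<'E'
from geo import *
d=pickle.load(open("cams0.pkl","rb"));T,S=d["top"],d["side"]
b=lambda l,z:[ray(T,uncrop(p,(80,130),4),z) for p in l]
p=lambda l,z:[ray(T,uncrop(q,(280,145),5),z) for q in l]
s=lambda l,z:[ray(S,uncrop(q,(220,205),5),z) for q in l]
B=fit(b([(11,128),(527,22),(611,432),(84,546)],.012),box(.24,.3),"board")
M=fit(b([(106,360),(215,340),(228,417),(121,438)],.026),box(.044,.06),"module")
sc=np.array(b([(423,333),(466,324),(509,315)],.034))
print("term",sc,"yaw",np.degrees(np.arctan2(-(sc[0]-sc[2])[0],(sc[0]-sc[2])[1])))
v=M[:2]-sc[1];print("M-T dist",np.linalg.norm(v),"yaw",np.degrees(np.arctan2(-v[0],v[1])))
print("in board frame: M",R2(B[2]).T@(M[:2]-B[:2]),"T",R2(B[2]).T@(sc[1]-B[:2]))
fit(p([(92,37),(215,83),(183,172),(58,130)],.03),box(.044,.06),"heatsink")
fit(p([(68,358),(188,388),(175,445),(55,414)],.042),box(.026,.054),"trafo")
fit(p([(625,92),(703,67),(712,122),(638,148)],.036),box(.024,.036),"relay")
for n,l,z in(("can",(411,416),.045),("tin",(394,79),.018),("reel",(685,417),.038)): print(n,p([l],z)[0])
print("side:")
fit(s([(83,22),(63,100),(118,106),(135,28)],.042)[::1],box(.026,.054)[[3,2,1,0]] if 0 else box(.026,.054)[[3,2,1,0]],"trafo")
for n,l,z in(("can",(99,264),.045),("tin",(429,285),.018),("reel",(114,515),.038)): print(n,s([l],z)[0])
fit(s([(305,147),(402,170)],.0),box(.044,.06)[[2,1]],"hs")
fit(s([(405,470),(432,527),(485,517)],.036),box(.024,.036)[[3,2,1]],"relay")
E
```

```text
board [0.5013 0.1943] yaw 11.4 res mm [1.1 1.1 1.4 0.2]
module [0.4404 0.2685] yaw 10.6 res mm [0.8 0.6 0.2 0.4]
term [[0.46932478 0.12632823]
 [0.47404744 0.10271072]
 [0.47877423 0.07907259]] yaw 11.307977776399216
M-T dist 0.16919328836366043 yaw 11.467253660327916
in board frame: M [-0.04506401  0.08477726] T [-0.0447612  -0.08441575]
heatsink [ 0.5722 -0.1434] yaw -20.5 res mm [0.9 0.9 1.1 0.8]
trafo [ 0.4402 -0.133 ] yaw -14.7 res mm [0.4 0.4 0.2 0.6]
relay [ 0.5681 -0.3786] yaw 15.1 res mm [1.1 2.1 2.  1.9]
can [ 0.43249602 -0.25812105]
tin [ 0.58495216 -0.26077059]
reel [ 0.43106957 -0.37923117]
side:
trafo [ 0.442  -0.1345] yaw -13.5 res mm [1.  0.9 1.2 1. ]
can [ 0.43376461 -0.2577848 ]
tin [ 0.58454701 -0.26132942]
reel [ 0.43208385 -0.37969401]
hs [ 0.5756 -0.1413] yaw -22.0 res mm [2.6 2.6]
relay [ 0.5687 -0.378 ] yaw 13.8 res mm [4.4 3.6 1.3]
```

The two views agree to about 2 mm, the module–terminal distance comes out at 169 mm (170 given), and the board yaw is 11.4°. In the board frame the module is at (-45,+85) and the terminal at (-45,-85). I'll place the transformer first.

```bash
cat > rob.py <<'E'
from plant import manip
import numpy as np,cv2
from geo import R2
B=np.array([.5013,.1943]);BY=11.4
def bw(x,y): return B+R2(np.radians(BY))@[x,y]
def ori(xy,deg):
    """tool down, closing along yaw deg (mod 180), the choice with the smaller last joint"""
    best=None
    for a in(deg,deg+180):
        c,s=np.cos(np.radians(a)),np.sin(np.radians(a))
        R=np.array([[-s,c,0],[c,s,0],[0,0,-1]])
        q=manip.solve_ik([*xy,.25],R)
        if q is not None and(best is None or abs(q[5])<best[0]): best=(abs(q[5]),R)
    return best[1]
HOV=.22
def pick(xy,deg,gz,force):
    R=ori(xy,deg);manip.reach([*xy,HOV],R)
    manip.move_l([*xy,gz+.054],feed=.15)
    manip.grasp(force);print("gap",manip.current_finger_gap(),"F",manip.current_gripper_force())
    manip.move_l([*xy,HOV],feed=.2)
    print("lifted gap",manip.current_finger_gap(),"fz",manip.current_contact_force(),"t",manip.current_time())
def place(xy,deg,gz,base):
    """gz: grasp height above part's underside, base: support height"""
    R=ori(xy,deg);manip.reach([*xy,HOV],R);z=base+gz+.054
    manip.move_l([*xy,z+.006],feed=.12)
    hit=manip.move_l([*xy,z-.003],feed=.015,guard=4)
    print("hit",hit,"dz",manip.current_ee_pos()[2]-z)
    manip.let_go();manip.move_l([*xy,HOV],feed=.2)
    print("ee",manip.current_ee_pos(),"t",manip.current_time())
def snap(name,cam="top",box=None,s=1.5):
    im=manip.camera(cam)["image"]
    if box: x,y,w,h=box;im=im[y:y+h,x:x+w]
    cv2.imwrite(f"pics/{name}.png",cv2.convertScaleAbs(cv2.resize(im[:,:,::-1],None,fx=s,fy=s,interpolation=cv2.INTER_CUBIC),alpha=1.4))
E
python3 - <<'E'
from rob import *
pick([.441,-.1337],-14.3,.024,40)
place(bw(-.045,0),BY,.024,.012)
manip.reach([.573,-.1425,HOV],ori([.573,-.1425],-20.9))
snap("t1",box=(80,130,160,140),s=4)
E
```

```text
gap 0.5085564565915199 F 40.498130321502686
lifted gap 0.5078969923941871 fz [ 0.44242936 -0.48635056 -3.21784657] t 4.5333
hit True dz 0.0008345383166351306
ee [0.45645372 0.18519498 0.21907307] t 9.9083
```

View pics/t1.png

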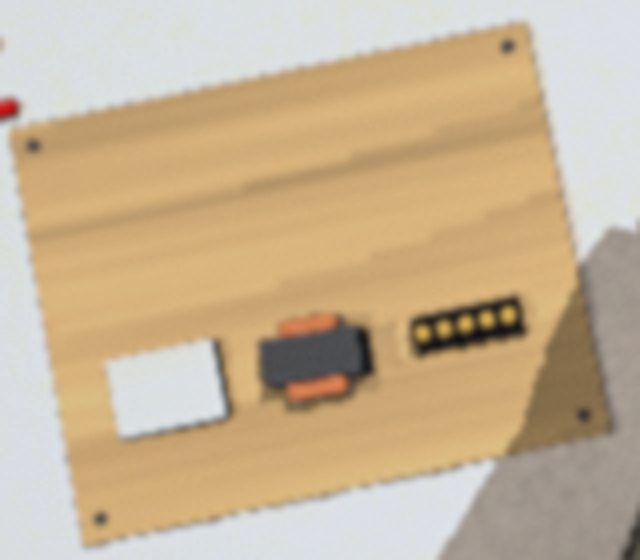

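The transformer stands between the module and the terminal, its top corners at about (259,341), (359,324), (366,376) and (265,391). I'll check that fit, then place the heat sink.

```bash
python3 - <<'E'
from rob import *
from geo import *
T=pickle.load(open("cams0.pkl","rb"))["top"]
q=fit([ray(T,uncrop(p,(80,130),4),.054) for p in[(259,341),(359,324),(366,376),(265,391)]],box(.026,.054),"trafo")
print("board frame",R2(np.radians(BY)).T@(q[:2]-B))
pick([.5728,-.1428],-20.9,.02,25)
place(bw(-.045,.085),BY,.02,.026)
manip.reach([.433,-.258,HOV],ori([.433,-.258],90))
snap("h1",box=(80,130,160,140),s=4);snap("h1s","side",(190,100,120,90),5)
E
```

```text
trafo [0.4552 0.1828] yaw 8.4 res mm [0.5 1.3 1.1 0.8]
board frame [-0.04743821 -0.00220294]
gap 0.5137333370283814 F 27.076514940708876
lifted gap 0.5130871241949919 fz [-0.66627569 -0.68196516 -0.63941599] t 13.9833
hit True dz 0.0008546465523631419
ee [0.43973398 0.26841937 0.21906064] t 18.3583
```

View pics/h1.png

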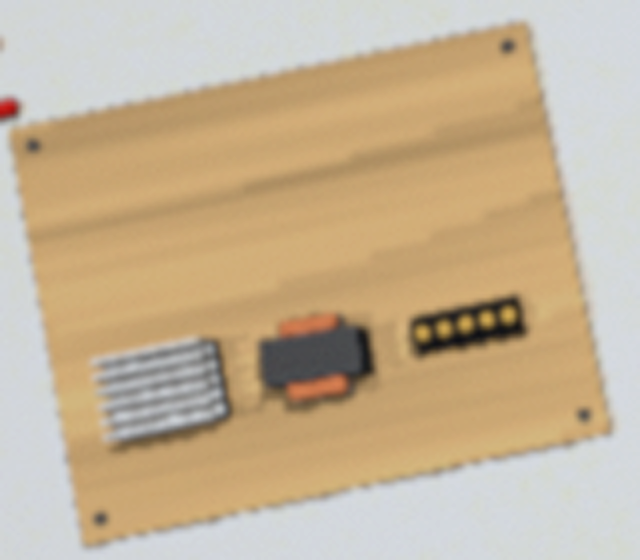

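View pics/h1s.png

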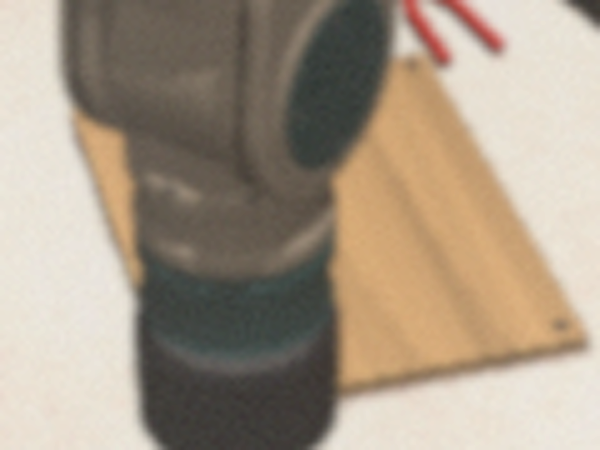

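The heat sink sits on the module, fins up, with its top corners at about (93,360), (212,340), (223,416) and (108,441). The arm blocks the side view. I'll measure the offset against the module.

```bash
python3 - <<'E'
from rob import *
from geo import *
T=pickle.load(open("cams0.pkl","rb"))["top"]
q=fit([ray(T,uncrop(p,(80,130),4),.056) for p in[(93,360),(212,340),(223,416),(108,441)]],box(.044,.06),"hs")
print("board frame",R2(np.radians(BY)).T@(q[:2]-B))
R=manip.current_tool_rot()
# zoom-in, from the fresh camera image
im=manip.camera("top")["image"]
def z(x,y,w,h,s): return cv2.resize(im[y:y+h,x:x+w,::-1],None,fx=s,fy=s,interpolation=cv2.INTER_CUBIC)
o=cv2.convertScaleAbs(z(98,205,80,40,10),alpha=1.4)
# overlay expected outlines
a=np.radians(BY)
for c,bx,h in((bw(-.045,0),box(.026,.054),.054),(bw(-.045,.085),box(.044,.06),.056)):
    P=[((proj(T,[*(c+R2(a)@v),h])-[98,205]+.5)*10-.5).round().astype(int) for v in bx]
    cv2.polylines(o,[np.array(P,np.int32)],True,(0,255,0),1)
cv2.imwrite("pics/z1.png",o)
E
```

```text
hs [0.4392 0.2644] yaw 10.4 res mm [2.3 2.6 1.9 1.3]
board frame [-0.04702248  0.08097756]
```

View pics/z1.png

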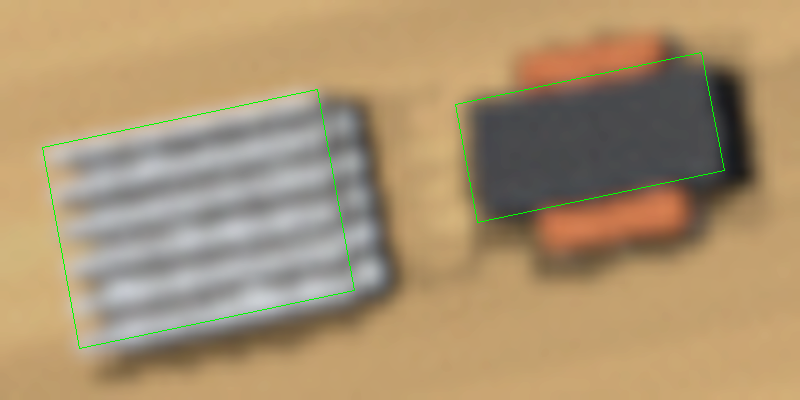

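Both parts sit about 2.5 mm to the right and 1.5 mm forward of the drawn outlines (transformer left end 472 against 457, fin tips 55 against 43). That is a constant offset between robot and camera. There's time to spare, so I'll regrip both in order and shift them, and apply the same offset to the parts still to come.

```bash
python3 - <<'E'
from rob import *
from geo import *
off=(.0014,.0025)
def shift(x,y,gz,base,F):
    a,b=bw(x,y),bw(x+off[0],y+off[1]);z=base+gz+.054
    manip.reach([*a,HOV],ori(a,BY));manip.move_l([*a,z],feed=.15);manip.grasp(F)
    manip.move_l([*a,z+.006],feed=.06);manip.move_l([*b,z+.006],feed=.02)
    print("hit",manip.move_l([*b,z-.003],feed=.015,guard=4),manip.current_ee_pos()[2]-z)
    manip.let_go();manip.move_l([*b,HOV],feed=.2)
shift(-.045,0,.024,.012,40)
shift(-.045,.085,.02,.026,25)
c=[.433,-.258]
manip.reach([*c,HOV],ori(c,90))
print(manip.current_time())
T=pickle.load(open("cams0.pkl","rb"))["top"]
im=manip.camera("top")["image"]
o=cv2.convertScaleAbs(cv2.resize(im[205:245,98:178,::-1],None,fx=10,fy=10,interpolation=cv2.INTER_CUBIC),alpha=1.4)
for c,bx,h in((bw(-.045,0),box(.026,.054),.054),(bw(-.045,.085),box(.044,.06),.056)):
    P=[((proj(T,[*(c+R2(np.radians(BY))@v),h])-[98,205]+.5)*10-.5).round().astype(int) for v in bx]
    cv2.polylines(o,[np.array(P,np.int32)],True,(0,255,0),1)
cv2.imwrite("pics/z2.png",o)
E
```

```text
hit True 0.0009113808388090949
hit True 0.0008326161245975072
31.7583
```

View pics/z2.png

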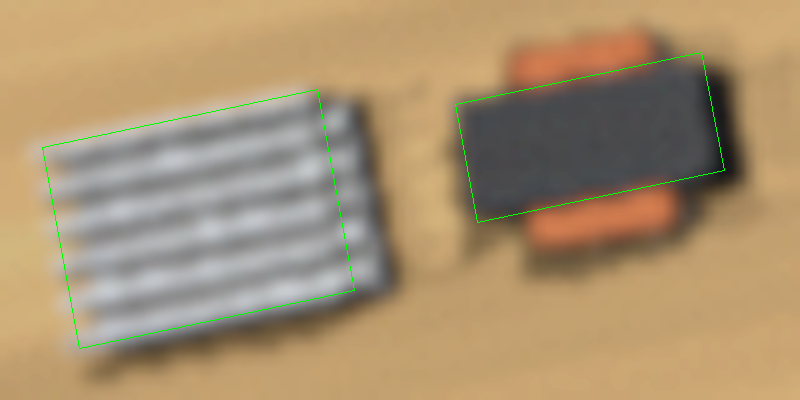

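Both parts now match their outlines. Next, the can and the relay.

```bash
python3 - <<'E'
from rob import *
from geo import *
off=np.array((.0014,.0025))
pick([.433,-.258],90,.026,20)
place(bw(*(np.array([.043,0])+off)),BY+90,.026,.012)
pick([.5684,-.3783],14.5,.022,20)
place(bw(*(np.array([.043,.084])+off)),BY,.022,.012)
manip.reach([.45,-.15,.3],ori([.45,-.15],90))
print(manip.current_time())
T=pickle.load(open("cams0.pkl","rb"))["top"]
im=manip.camera("top")["image"]
o=cv2.convertScaleAbs(cv2.resize(im[135:255,85:235,::-1],None,fx=5,fy=5,interpolation=cv2.INTER_CUBIC),alpha=1.4)
t=np.linspace(0,2*np.pi,40)
for c,bx,h in((bw(-.045,0),box(.026,.054),.054),(bw(-.045,.085),box(.044,.06),.056),(bw(.043,0),.016*np.c_[np.cos(t),np.sin(t)],.057),(bw(.043,.084),box(.024,.036),.048)):
    P=[((proj(T,[*(c+R2(np.radians(BY))@v),h])-[85,135]+.5)*5-.5).round().astype(int) for v in bx]
    cv2.polylines(o,[np.array(P,np.int32)],True,(0,255,0),1)
cv2.imwrite("pics/f1.png",o)
snap("f2","side",(150,90,200,150),4) 
E
```

```text
gap 0.3632330525281191 F 20.32120853662491
lifted gap 0.3685706553778083 fz [ 1.08351818 -0.07973878 -0.92315956] t 34.525
hit True dz 0.0005111169507705654
ee [0.5435805  0.20534759 0.21895964] t 39.25
gap 0.27868034980400563 F 23.17949652671814
lifted gap 0.27736962719767544 fz [-0.96543611  0.20352423 -0.6367536 ] t 43.9083
hit True dz 0.00032618774546731844
ee [0.52698385 0.28756786 0.21889434] t 49.3833
51.0417
```

View pics/f1.png

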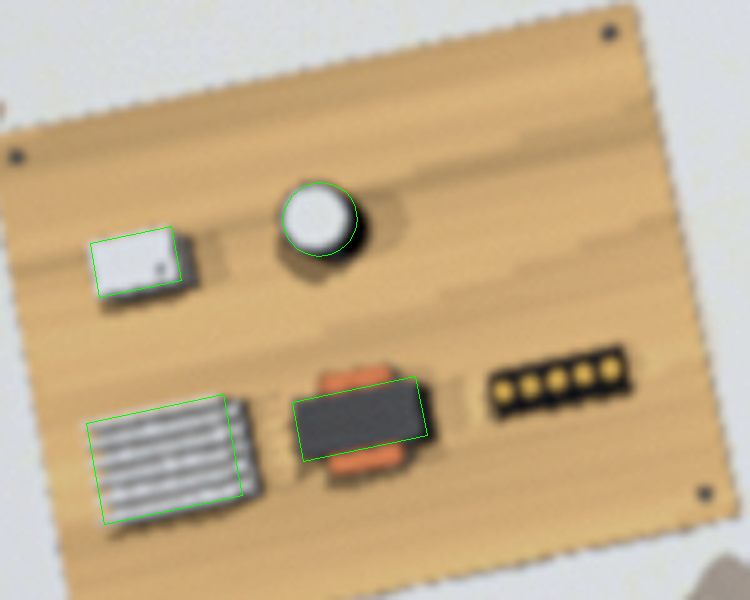

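View pics/f2.png

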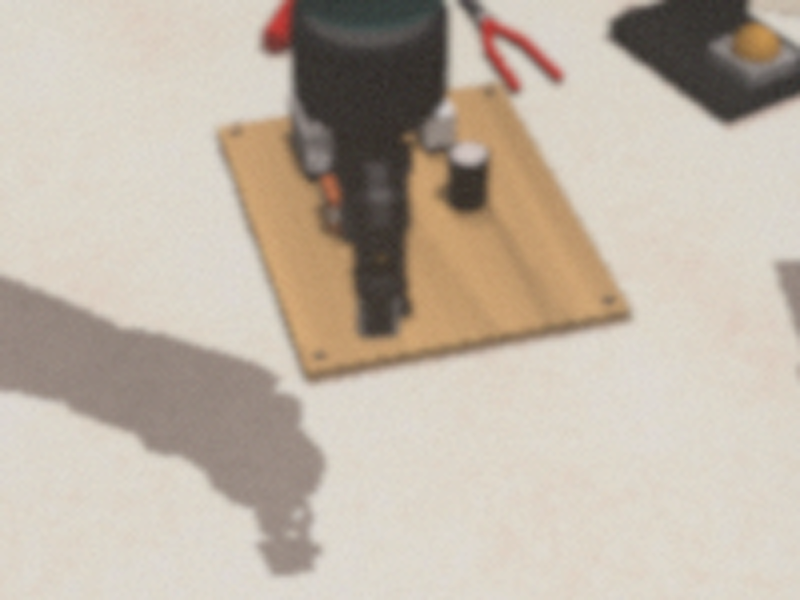

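All four parts match their target outlines in the top view: relay (135,262), can (320,218), heat sink (165,460) and transformer (360,420). They stand upright and released, and the arm is clear of them. I'm handing in.

```bash
python3 -c "
from plant import manip
print(manip.close_job())"
```

```text
the job is handed in; nothing more can be done
None
```

The kit is laid out as asked and handed in at about 51 s; the last top view shows all four parts on target, upright and released, though I regripped the transformer and then the heat sink once to shift each about 3 mm, and took no later picture of the reel and tin, which the arm only passed well above.

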